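# Stow the steel tins in the fiddle rack and make the tea shelf fast for sailing

## Task

The ship sails shortly: slacken the wing knob that clamps the sliding bar of the fiddle rack, slide the bar back, and stand every loose round steel tin upright in the rack's channel, in one row. Then push the bar up so that the row is held snug, tin against tin, between the end stop and the bar, and tighten the wing knob again until it grips hard. Also turn the lock ring on top of the vacuum jug until its pointer meets the raised locked mark, and leave everything else on the counter where it stands.

Things in the scene. Friction and masses are not known exactly. Their poses are not given: they have to be found in the camera images.
- fiddle_rack: Fixed stainless tray, 160 mm (x) by 430 mm (y). Origin: centre of its underside. Its channel runs along y, centre line at x = -30 mm, rubber-lined floor at z = 6 mm, 74 mm wide between two upright fiddles whose tops are at z = 26 mm. The end stop (50 mm high) closes the -y end; the bar's slide rail runs along y at x = +45 mm.
- stop_face (a point): Point on the inner face of the end stop (at x -30, y -205 mm of the rack), on the channel's centre line at floor height; axes as the rack's. Tins go on its +y side.
- bar_face (a point): Point on the tin-side (-y) face of the sliding bar, on the channel's centre line at floor height; axes as the rack's. The bar is 14 mm thick, crosses the channel at 30 to 50 mm above the counter and moves with its carriage.
- fiddle_bar (a joint): Position of the sliding bar along the rail in m, 0 to 0.323, growing away from the end stop (+y of the rack); the clear length of channel between end stop and bar is this value + 0.012 m. It starts near the stop, with too little room for a tin. With the knob slack it slides with 1 to 2 N and stays where it is left.
- clamp_knob (a joint): Angle of the wing knob on the bar's carriage in rad, 0 to 4.6, growing clockwise seen from above, which tightens. Below 2.0 the bar is free; beyond, it grips harder and harder; above 3.5 it is hard: 30 N will not move the bar. It turns with 0.2 to 0.3 N m, stays where it is left and starts at 3.6 to 4.2. It rides on the carriage: the bar can be pushed and pulled by it.
- knob_grip (a point): Centre of the knob's wing, on its upright axis (75 mm in +x, 30 mm in +y from bar_face), 66 mm above the counter. The wing is 62 mm long along this point's x axis, 15 mm thick along its y and 24 mm high (54 to 78 mm above the counter); the carriage top under it is at 46 mm. It turns with the knob: at joint value 0 its x axis is the rack's x axis.
- vacuum_jug: Steel vacuum jug, 108 mm diameter and 200 mm high, fixed in a 130 mm square holder screwed to the counter, its black handle on +x (reaching 100 mm from the axis, up to 150 mm high). Origin: on its axis at counter height. On its shoulder a raised black bar at -x is the locked mark, a small round stud at -y the open mark.
- lock_ring (a joint): Angle of the jug's captive lock ring in rad, 0 (open, pointer at the stud) to 1.571 (locked, pointer at the raised bar, against a stop), growing clockwise seen from above. It turns with about 0.15 N m and stays where it is left; it starts between 0 and 0.4.
- ring_grip (a point): Centre of the lock ring, on the jug's axis, 184 mm above the counter. The ring is a round ribbed black collar, 64 mm outer diameter, 26 mm high (171 to 197 mm above the counter); the lid inside rises 3 mm above it. Its pointer, a 7 mm high tab at the ring's lower edge, reaches 48 mm from the axis along this point's -y; nothing else stands round the ring's upper 18 mm. Turns with the ring.
- tin1: Round closed steel tin with a lipped lid, 60 mm in diameter and 62 mm high, 0.11 to 0.22 kg; origin at the centre of its underside, z up. Three to five such tins stand about the counter, all alike; the others are absent.
- tin2: Round closed steel tin with a lipped lid, 60 mm in diameter and 62 mm high, 0.11 to 0.22 kg; origin at the centre of its underside, z up. Three to five such tins stand about the counter, all alike; the others are absent.
- tin3: Round closed steel tin with a lipped lid, 60 mm in diameter and 62 mm high, 0.11 to 0.22 kg; origin at the centre of its underside, z up. Three to five such tins stand about the counter, all alike; the others are absent.
- tin4: Round closed steel tin with a lipped lid, 60 mm in diameter and 62 mm high, 0.11 to 0.22 kg; origin at the centre of its underside, z up. Three to five such tins stand about the counter, all alike; the others are absent.
- tin5: Round closed steel tin with a lipped lid, 60 mm in diameter and 62 mm high, 0.11 to 0.22 kg; origin at the centre of its underside, z up. Three to five such tins stand about the counter, all alike; the others are absent.
- mug: White mug, 70 mm in diameter, 84 mm high, handle on +y; it stands among the tins. To be left alone. Origin: centre of its underside.
- kettle: Matte grey kettle, 160 mm in diameter, 230 mm high with its handle, spout to -x (104 mm from its axis). To be left alone. Origin: centre of its underside.
- teapot: Pear-shaped white teapot, 132 mm in diameter, 152 mm high, spout to -x. To be left alone. Origin: centre of its underside.
- flip_jug: Ceramic jug with a hinged flip cap, 100 mm in diameter, 180 mm high, handle on +x. To be left alone. Origin: centre of its underside.
- spoon_rest: Flat green silicone spoon rest, round bowl and straight handle, 200 by 84 mm, 11 mm high. To be left alone. Origin: centre of its underside.
- sugar_bowl: White open bowl, 110 mm in diameter, 55 mm high. To be left alone. Origin: centre of its underside.
- pepper_mill: Dark wooden pepper mill, 58 mm in diameter, 142 mm high, behind the rack. To be left alone. Origin: centre of its underside.
Not all that is in view belongs to the job. Leave any pink or purple look-alike of the tin3 alone.

How it is judged:
By the outcome, as a careful person would: the job done as asked, in the order asked, and still so for the second after the job is handed in, with the robot touching nothing.
Of tin1, tin2, tin3, tin4, tin5 only 3 to 5 are there at a start; the rules pass over those that are not, and their reading is None.
At some moment in a run one of tin1, tin2, tin3, tin4, tin5 may be knocked a few centimetres aside while the robot is not near it.
Once in a run the grip may slacken for a moment while it holds something.
It also fails if it takes over 210 s, if anything falls off the work surface, if the arm or the gripper's body presses on something with over 40 N, if the wrist force passes 120 N, or if a joint passes its speed limit or range.

## Robot

A 6-joint arm with a two-finger parallel gripper is mounted at the origin on the work surface. World frame = base frame: x ahead of the robot, y to its left, z up, the work surface at z = 0. Lengths are in m, angles in rad, forces in N, time in s.
With the tool pointing down it reaches from about 0.375 to 0.925 m from the base axis. Payload 5.7 kg.
Tool frame: the origin (TCP) lies midway between the tips of the shut fingers; the grasp point (between the pads) lies 19 mm behind it; z points along the fingers, y is the line along which they close (so a half turn about z gives the same grasp; the last joint's range is limited). The gripper opens to 88 mm and grips with 3 to 60 N. Pads are 20 mm wide; open, the fingers measure 115 mm over their backs; the gripper's body (75 mm by 178 mm) begins 61 mm behind the grasp point.
Start: joints at [-1.324, 0.359, 1.51, -0, 1.272, -0.115], TCP at [0.212, -0.561, 0.202] pointing down, gripper open.
Joint ranges: [-2.97, 2.97], [-1.01, 2.36], [0.21, 2.38], [-0.96, 4.11], [0.2, 2.71], [-2.98, 2.98]. Speed limits (rad/s): [2.39, 2.39, 3.14, 3.14, 3.14, 3.14].

## Interface

Orientations are given as a unit quaternion [x, y, z, w].
In Python, from bench import move_ptp, servo_line, goto_joints, move_gripper, sleep, inverse_kinematics, capture, PlanningError, close_job, spot_in, silhouettes, current_clock, current_joint_pos, current_qvel, current_joint_torque, current_position, current_orientation, current_force, current_torque, current_finger_gap, current_grip_force gives the robot as it stands. Calls block until the motion is done:
- move_ptp(position, orientation): joint-space move of the TCP to a pose.
- servo_line(position, orientation=None, rate=0.15, contact_N=None): straight line of the TCP; orientation=None keeps the orientation; rate is the mean speed in m/s. With contact_N (N) it stops when the force on the tool has changed by that much, and returns True; else False.
- goto_joints(angles): joint-space move.
- move_gripper(opening): finger opening in m; the grip force is fixed at half the most; returns when the fingers have stopped.
- sleep(seconds).
- inverse_kinematics(position, orientation): joint angles nearest the present ones, or None.
- capture(name): name is "side" or "top" or "wrist"; returns a dict with "image" (480x640x3 uint8, blue, green, red), "range_z" (480x640 float32, m along the optical axis (not along the pixel's ray), 0 where there is no reading), "intrinsics" (3x3 intrinsics, pixels), "R" (3x3) and "t" (3): a world point X has camera coordinates R X + t. Camera axes: x right, y down, z forward; pixel columns grow to the right and rows downward; lengths in m; the calibration is good to about 2 mm. A picture is of the moment at which its call begins.
A pose or a line that the arm cannot do raises PlanningError and nothing moves.
- close_job(): hands the job in; it is judged then, once.
Trained networks look in the newest picture that a camera, given by its name, has taken for a name from the list of things; names that differ only in an ending like _2 or _b are one class to them, and where a whole thing is asked for, a point or a joint stands for the part that bears it (a point fixed in the world has none). Each returns a list of dicts, best first, with "conf" (0 to 1); they miss things now and then, are a little off and sometimes report something else, mostly with a low value. They report only what shows in the picture. A call takes as long as a camera call. They do not tell look-alikes from the thing itself.
- spot_in(camera, query): "xy" ([column, row] in pixels, amid what is visible of it).
- silhouettes(camera, query): "region" (480x640 bool, what is visible of it) and "xy" ([column, row] in pixels, amid what is visible of it).
Readings, each from a call of its own:
- current_clock(): time.
- current_joint_pos(): joint angles.
- current_qvel(): joint speeds.
- current_joint_torque(): joint torques, N m.
- current_position(): TCP position.
- current_orientation(): TCP orientation.
- current_force(): force on the tool from outside, world axes, zero at the start.
- current_torque(): the same for the moment, N m.
- current_finger_gap(): finger opening in m.
- current_grip_force(): force on a finger pad.
Only numpy, scipy, OpenCV 4.12 (cv2) and the standard library are available. Lean on these libraries where they do the work, as an engineer would, in place of code of your own. Each camera call takes 0.05 s, during which the arm holds its last target. There are 200 camera calls.

## Working session

There is one attempt and no reset: what is moved stays moved. The work goes in short steps, each a Python script; the robot and the scene stay as the last script left them, time stands still between calls to the robot, and variables do not carry over. Pictures are saved under pics/ and viewed, at most 14 in all, crops included, and the job is handed in when it is done.

```bash
ls; mkdir -p pics
cat > h.py <<'E'
from bench import *
import numpy as np, cv2
def world(c,px,z=None,depth=None):
    K=c["intrinsics"];R=c["R"];t=c["t"]
    d=np.linalg.inv(K)@np.array([px[0],px[1],1.0])
    o=-R.T@t; w=R.T@d
    s=depth if depth is not None else (z-o[2])/w[2]
    return o+s*w
def cloud(c,mask=None):
    Z=c["range_z"]; m=(Z>0) if mask is None else (mask&(Z>0))
    v,u=np.nonzero(m); d=np.linalg.inv(c["intrinsics"])@np.stack([u,v,np.ones_like(u)]).astype(float)
    return ((d*Z[v,u]).T-c["t"])@c["R"], u, v
def proj(c,X):
    p=c["intrinsics"]@(c["R"]@np.asarray(X)+c["t"]); return p[:2]/p[2]
E
python3 - <<'E'
from h import *
for n in ("top","side"):
    c=capture(n); cv2.imwrite(f"pics/{n}0.png",c["image"]); print(n,(-c["R"].T@c["t"]).round(3),c["intrinsics"][0,0])
    for q in ("tin3","clamp_knob","fiddle_rack","vacuum_jug","lock_ring","mug","sugar_bowl","teapot","kettle","flip_jug","pepper_mill","spoon_rest"):
        for r in silhouettes(n,q):
            P,_,_=cloud(c,r["region"])
            if r["conf"]>.3 and len(P): print(q,round(r["conf"],2),np.round(r["xy"]),"med",np.median(P,0).round(3),"min",np.percentile(P,2,0).round(3),"max",np.percentile(P,98,0).round(3))
print(current_clock(),current_orientation())
E
```

```text
pics
top [0.355 0.005 1.328] 443.1027752399152
tin3 0.94 [375. 252.] med [ 0.43  -0.154  0.061] min [ 0.405 -0.18   0.043] max [ 0.457 -0.126  0.066]
tin3 0.9 [396. 304.] med [ 0.286 -0.201  0.061] min [ 0.26  -0.243  0.001] max [ 0.314 -0.175  0.066]
tin3 0.88 [219. 343.] med [0.185 0.304 0.06 ] min [0.157 0.28  0.008] max [0.209 0.333 0.066]
tin3 0.85 [375. 142.] med [ 0.755 -0.164  0.06 ] min [ 0.732 -0.191  0.018] max [ 0.786 -0.14   0.065]
tin3 0.8 [313. 257.] med [0.425 0.038 0.061] min [0.399 0.012 0.055] max [0.451 0.064 0.067]
tin3 0.69 [271. 298.] med [0.302 0.152 0.061] min [0.276 0.125 0.055] max [0.328 0.178 0.066]
tin3 0.55 [342. 247.] med [ 0.432 -0.057  0.061] min [ 0.407 -0.083  0.056] max [ 0.458 -0.031  0.066]
clamp_knob 0.71 [361. 172.] med [ 0.659 -0.118  0.076] min [ 0.638 -0.141  0.044] max [ 0.684 -0.097  0.083]
clamp_knob 0.7 [317. 192.] med [0.612 0.016 0.008] min [ 0.535 -0.19   0.001] max [0.689 0.222 0.055]
fiddle_rack 0.8 [316. 195.] med [0.612 0.014 0.008] min [ 0.535 -0.19   0.001] max [0.69  0.221 0.055]
vacuum_jug 0.79 [177. 253.] med [0.431 0.389 0.
[... 2919 characters left out ...]
9]
kettle 0.81 [341. 165.] med [ 0.43  -0.364  0.103] min [ 0.346 -0.485  0.005] max [ 0.499 -0.332  0.216]
flip_jug 0.92 [253. 169.] med [ 0.674 -0.321  0.101] min [ 0.63  -0.404  0.003] max [ 0.739 -0.303  0.164]
flip_jug 0.45 [344. 232.] med [ 0.432 -0.14   0.057] min [ 0.404 -0.182  0.011] max [ 0.46  -0.123  0.062]
pepper_mill 0.8 [196. 268.] med [0.762 0.047 0.076] min [0.742 0.023 0.006] max [0.788 0.057 0.138]
spoon_rest 0.63 [400. 206.] med [ 0.263 -0.324  0.005] min [ 0.185 -0.363 -0.003] max [ 0.372 -0.284  0.013]
spoon_rest 0.44 [342. 285.] med [0.428 0.056 0.056] min [0.4   0.013 0.003] max [0.455 0.07  0.063]
1.3 [ 9.83677320e-01  1.79941452e-01 -4.44817057e-06 -6.11219862e-05]
```

```bash
python3 -c "
import cv2
a=cv2.imread('pics/top0.png');b=cv2.imread('pics/side0.png')
cv2.imwrite('pics/t1.png',cv2.resize(a[90:390,130:530],(800,600),interpolation=2))
cv2.imwrite('pics/s1.png',cv2.resize(b[130:460,130:540],(745,600),interpolation=2))"
```

```text
(no output)
```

View pics/t1.png

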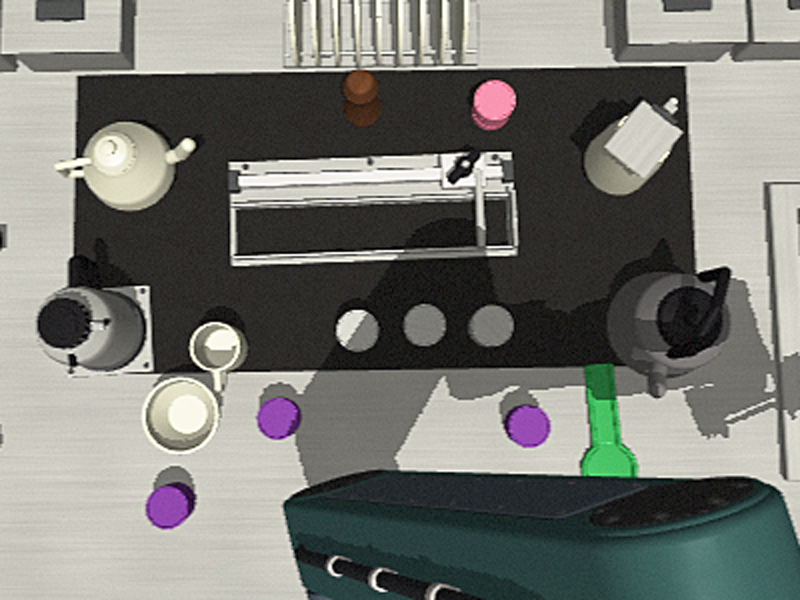

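View pics/s1.png

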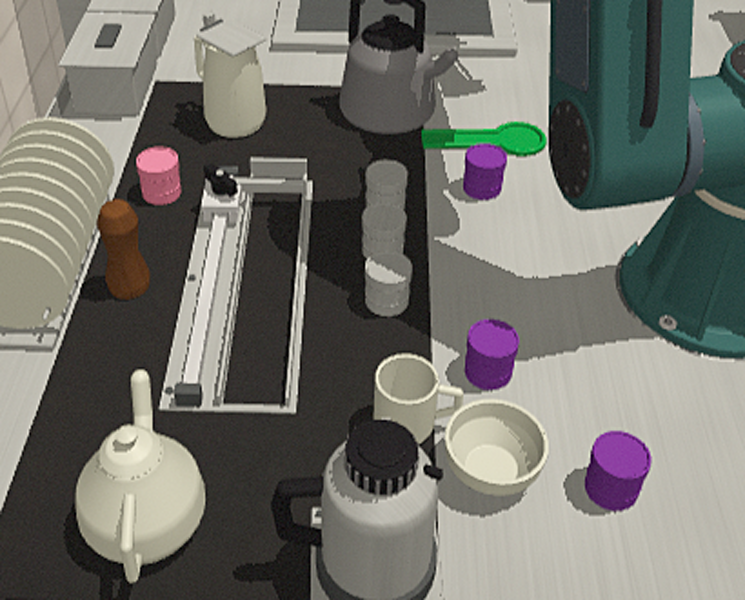

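Steel-grey tins are at original top pixels (309,255), (342,252) and (375,252). The look-alikes are purple at (219,343), (271,298) and (396,304), and pink at (375,142). Only the three grey ones fit "steel". Next I'll measure geometry and confirm with a crop.

```bash
cat > m.py <<'E'
from h import *
def fitc(P):  # circle centre from hull (min enclosing)
    (x,y),r=cv2.minEnclosingCircle(P[:,:2].astype(np.float32)); return np.round([x,y,r],4)
def kasa(P):
    A=np.c_[2*P[:,:2],np.ones(len(P))]; s=np.linalg.lstsq(A,(P[:,:2]**2).sum(1),rcond=None)[0]; return s[:2]
E
python3 - <<'E'
from m import *
for n in ("top","side"):
    c=capture(n); P,u,v=cloud(c)
    print(n)
    for x,y in ((.425,.04),(.432,-.057),(.43,-.154)):
        Q=P[(np.hypot(P[:,0]-x,P[:,1]-y)<.042)&(P[:,2]>.045)]
        zt=np.median(Q[:,2][Q[:,2]>.055]); T=Q[abs(Q[:,2]-zt)<.004]
        print("tin",x,y,"mean",T.mean(0).round(4),"circ",fitc(T),"bgr",c["image"][v,u][(np.hypot(P[:,0]-x,P[:,1]-y)<.02)].mean(0).round())
    K=P[(abs(P[:,0]-.662)<.05)&(abs(P[:,1]+.118)<.05)&(P[:,2]>.058)&(P[:,2]<.09)]
    T=K[K[:,2]>np.median(K[:,2])-.008] if n=="top" else K
    r=cv2.minAreaRect(T[:,:2].astype(np.float32)); print("knob",len(K),K.mean(0).round(4),np.median(K[:,2]).round(4),[np.round(a,4) for a in r])
    e=np.linalg.eigh(np.cov(T[:,:2].T))[1][:,1]; print(" axis",np.degrees(np.arctan2(e[1],e[0])))
    # jug ring
    J=P[(np.hypot(P[:,0]-.431,P[:,1]-.405)<.07)&(P[:,2]>.19)]; print("ring top",J.mean(0).round(4),fitc(J),np.percentile(J[:,2],[5,50,95]).round(4))
    # rack
    F=P[(P[:,2]>.018)&(P[:,2]<.034)&(P[:,0]>.52)&(P[:,0]<.72)&(abs(P[:,1])<.26)]
    B=P[(P[:,2]>.004)&(P[:,2]<.06)&(P[:,0]>.52)&(P[:,0]<.705)&(abs(P[:,1]-.015)<.24)]
    for nm,S in (("fid",F),("all",B)):
        r=cv2.minAreaRect(S[:,:2].astype(np.float32)); print(nm,len(S),[np.round(a,4) for a in r])
    L=F[(F[:,0]<.57)]; l=np.linalg.lstsq(np.c_[L[:,1],np.ones(len(L))],L[:,0],rcond=None)[0]; print("near fiddle x=%.4f*y+%.4f"%tuple(l),L[:,1].min(),L[:,1].max())
    S=P[(P[:,2]>.038)&(P[:,2]<.056)&(P[:,0]>.54)&(P[:,0]<.63)&(abs(P[:,1]-.015)<.24)]
    h,ed=np.histogram(S[:,1],bins=np.arange(-.23,-.05,.004)); print("high y hist",[(round(a,3),int(b)) for a,b in zip(ed,h) if b])
im=cv2.imread("pics/top0.png"); a=cv2.resize(im[230:280,280:400],(720,300),interpolation=2); b=cv2.resize(im[150:220,230:400],(720,296),interpolation=2)
cv2.imwrite("pics/crop.png",np.vstack([a,b]))
E
```

```text
top
tin 0.425 0.04 mean [0.4257 0.0381 0.0613] circ [0.4259 0.0383 0.0298] bgr [155. 161. 162.]
tin 0.432 -0.057 mean [ 0.4315 -0.058   0.0609] circ [ 0.4326 -0.0582  0.0297] bgr [119. 124. 124.]
tin 0.43 -0.154 mean [ 0.4304 -0.1544  0.061 ] circ [ 0.4299 -0.1542  0.0301] bgr [118. 123. 123.]
knob 147 [ 0.6597 -0.1191  0.0761] 0.0772 [array([ 0.6609, -0.1192]), array([0.0263, 0.059 ]), np.float64(59.7591)]
 axis 135.57266672106155
ring top [0.4333 0.4116 0.198 ] [0.4336 0.4131 0.0331] [0.1931 0.1983 0.2025]
fid 1366 [array([0.6097, 0.0162]), array([0.1376, 0.4245]), np.float64(1.3588)]
all 6904 [array([0.6126, 0.015 ]), array([0.1844, 0.4801]), np.float64(0.088)]
near fiddle x=-0.0252*y+0.5441 -0.1924119618057828 0.22074141117266044
high y hist [(np.float64(-0.198), 18), (np.float64(-0.194), 47), (np.float64(-0.19), 7), (np.float64(-0.154), 16), (np.float64(-0.15), 31), (np.float64(-0.146), 39), (np.float64(-0.142), 42), (np.float64(-0.138), 12)]
side
tin 0.425 0.04 mean [0.4276 0.0406 0.0589] circ [0.4259 0.0394 0.0328] bgr [136. 144. 146.]
tin 0.432 -0.057 mean [ 0.4338 -0.0558  0
[... 225 characters left out ...]
), array([0.0275, 0.0664]), np.float64(31.2767)]
 axis 137.4712719201407
ring top [0.435  0.4181 0.1965] [0.4349 0.4148 0.0335] [0.192  0.1965 0.2001]
fid 1716 [array([0.6133, 0.0176]), array([0.1414, 0.4276]), np.float64(1.4864)]
all 7382 [array([0.6093, 0.0257]), array([0.1756, 0.4457]), np.float64(0.3152)]
near fiddle x=-0.0385*y+0.5471 -0.1967081124249948 0.22456107388457563
high y hist [(np.float64(-0.198), 12), (np.float64(-0.194), 54), (np.float64(-0.19), 60), (np.float64(-0.186), 10), (np.float64(-0.182), 1), (np.float64(-0.154), 6), (np.float64(-0.15), 22), (np.float64(-0.146), 22), (np.float64(-0.142), 61), (np.float64(-0.138), 69), (np.float64(-0.134), 10), (np.float64(-0.13), 1)]
```

View pics/crop.png

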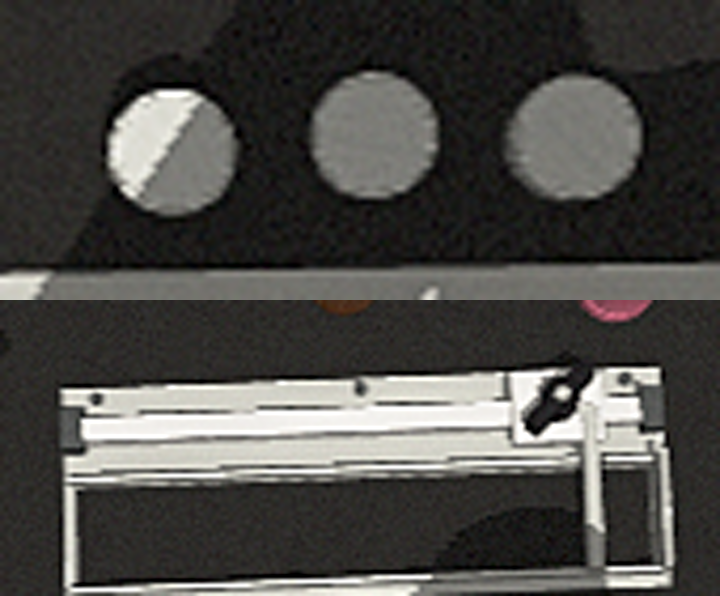

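```bash
cat >> m.py <<'E'
from scipy.spatial.transform import Rotation as Rn
def quat(phi):
    s,c=np.sin(phi),np.cos(phi); return Rn.from_matrix(np.array([[-s,c,0],[c,s,0],[0,0,-1.]])).as_quat()
E
python3 - <<'E'
from m import *
p=current_position(); servo_line([p[0],p[1],.42],rate=.4)
yaw=.03
move_ptp([.57,.0,.42],quat(yaw)); print(current_joint_pos().round(2),current_clock())
c=capture("wrist"); cv2.imwrite("pics/w1.png",c["image"]); print(-c["R"].T@c["t"])
np.savez("w1.npz",**{k:c[k] for k in c})
P,u,v=cloud(c)
F=P[(P[:,2]>.018)&(P[:,2]<.034)&(P[:,0]>.52)&(P[:,0]<.72)&(abs(P[:,1])<.26)]
print("F",F[:,:].min(0),F.max(0),cv2.minAreaRect(F[:,:2].astype(np.float32)))
for ph in np.arange(-3.1,3.2,.4):
    q=inverse_kinematics([.66,-.118,.067],quat(ph)); print(round(ph,2),None if q is None else np.round(q,2))
t=capture("top"); cv2.imwrite("pics/top2.png",t["image"])
for r in silhouettes("top","tin3"): print(r["conf"],r["xy"])
E
```

```text
[-0.12  0.2   1.22 -0.    1.73 -0.15] 4.4583
[0.56944315 0.0680023  0.60294684]
F [ 0.53852726 -0.19534696  0.01801172] [0.68423053 0.2307233  0.03397226] ((0.6116424202919006, 0.0162992924451828), (0.1389956772327423, 0.4256007671356201), 1.690407633781433)
-3.1 [-0.28  0.59  1.48 -0.    1.07  2.82]
-2.7 [-0.28  0.59  1.48 -0.    1.07  2.42]
-2.3 [-0.28  0.59  1.48 -0.    1.07  2.02]
-1.9 [-0.28  0.59  1.48 -0.    1.07  1.62]
-1.5 [-0.28  0.59  1.48 -0.    1.07  1.22]
-1.1 [-0.28  0.59  1.48 -0.    1.07  0.82]
-0.7 [-0.28  0.59  1.48 -0.    1.07  0.42]
-0.3 [-0.28  0.59  1.48 -0.    1.07  0.02]
0.1 [-0.28  0.59  1.48 -0.    1.07 -0.38]
0.5 [-0.28  0.59  1.48 -0.    1.07 -0.78]
0.9 [-0.28  0.59  1.48 -0.    1.07 -1.18]
1.3 [-0.28  0.59  1.48 -0.    1.07 -1.58]
1.7 [-0.28  0.59  1.48 -0.    1.07 -1.98]
2.1 [-0.28  0.59  1.48 -0.    1.07 -2.38]
2.5 [-0.28  0.59  1.48 -0.    1.07 -2.78]
2.9 None
0.87 [379.6, 139.3]
0.73 [217.6, 340.6]
0.58 [375.7, 251.9]
0.53 [310.8, 251.5]
0.2 [169.3, 252.4]
```

View pics/w1.png

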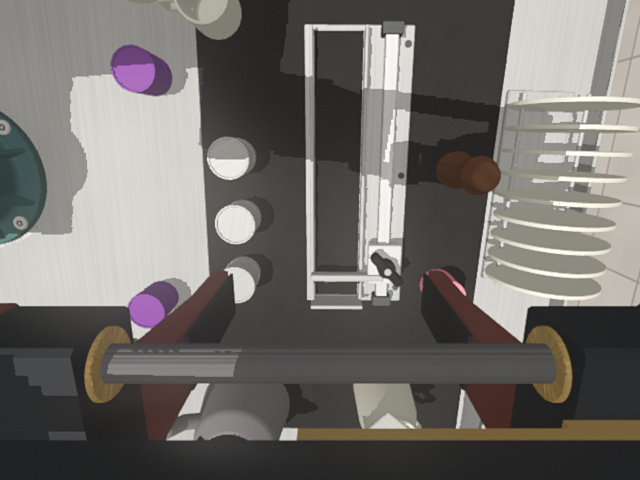

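View pics/top2.png

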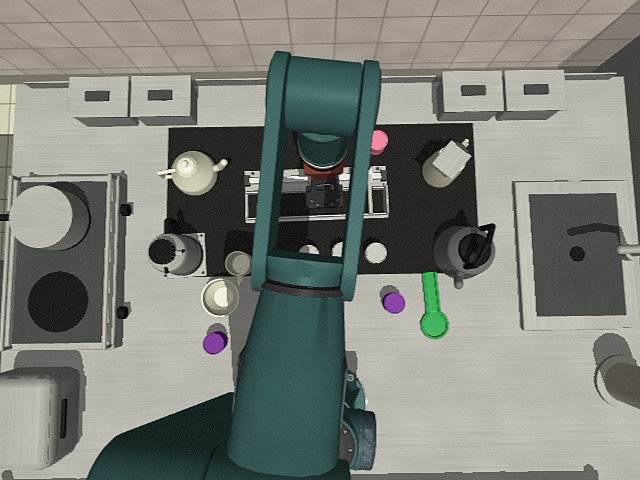

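Wrist view: the three steel tins are at (229,158), (237,223) and (240,280), the knob at (386,270) and the stop at y≈300. The lower top picture shows no further tins. Now fitting the rack from the wrist cloud.

Run:
```python
from m import *
c=np.load("w1.npz"); P,u,v=cloud(c)
yaw=.028; A=np.array([[np.cos(yaw),np.sin(yaw)],[-np.sin(yaw),np.cos(yaw)]])
Q=P.copy(); Q[:,:2]=(P[:,:2]-[.612,.016])@A.T   # approx rack frame
S=Q[(abs(Q[:,0])<.1)&(abs(Q[:,1])<.24)]
M=S[(S[:,1]>-.1)&(S[:,1]<.18)]
for lo,hi in ((.021,.031),(.031,.06),(.004,.012)):
    h,e=np.histogram(M[(M[:,2]>lo)&(M[:,2]<hi),0],bins=np.arange(-.09,.1,.004)); print(lo,[(round(a,3),int(b)) for a,b in zip(e,h) if b>5])
f=M[(M[:,2]>.021)&(M[:,2]<.031)]
for lo,hi in ((-.08,-.05),(-.002,.02)):
    g=f[(f[:,0]>lo)&(f[:,0]<hi)]; print("fiddle",np.polyfit(g[:,1],g[:,0],1),len(g),np.percentile(g[:,0],[5,95]))
ch=S[(abs(S[:,0]+.03)<.03)&(S[:,2]>.03)]
h,e=np.histogram(ch[:,1],bins=np.arange(-.23,-.1,.003)); print([(round(a,3),int(b)) for a,b in zip(e,h) if b>3])
flo=S[(abs(S[:,0]+.03)<.03)&(S[:,1]>-.1)&(S[:,1]<.18)]; print("floor z",np.median(flo[:,2]),"fiddle z",np.median(f[:,2]))
K=P[(abs(P[:,0]-.662)<.05)&(abs(P[:,1]+.118)<.05)&(P[:,2]>.06)&(P[:,2]<.09)]; T=K[K[:,2]>.070]
e=np.linalg.eigh(np.cov(T[:,:2].T))[1][:,1]; print("knob",T.mean(0),cv2.minAreaRect(T[:,:2].astype(np.float32)),np.degrees(np.arctan2(e[1],e[0])))
for x,y in ((.427,.04),(.433,-.057),(.431,-.154)):
    T=P[(np.hypot(P[:,0]-x,P[:,1]-y)<.042)&(P[:,2]>.055)&(P[:,2]<.07)]; print("tin",fitc(T),T.mean(0).round(4))
mm=P[(abs(P[:,0]-.76)<.05)&(abs(P[:,1]-.03)<.05)]; print("mill z",np.percentile(mm[:,2],99),fitc(mm[mm[:,2]>.1]))
```

```text
0.021 [(np.float64(-0.07), 383), (np.float64(-0.066), 269), (np.float64(0.006), 61), (np.float64(0.01), 509), (np.float64(0.014), 98), (np.float64(0.038), 473), (np.float64(0.042), 507), (np.float64(0.046), 516), (np.float64(0.05), 505), (np.float64(0.054), 325)]
0.031 []
0.004 [(np.float64(-0.082), 7), (np.float64(-0.078), 329), (np.float64(-0.074), 450), (np.float64(-0.07), 28), (np.float64(-0.066), 275), (np.float64(-0.062), 468), (np.float64(-0.058), 481), (np.float64(-0.054), 505), (np.float64(-0.05), 394), (np.float64(-0.046), 548), (np.float64(-0.042), 465), (np.float64(-0.038), 457), (np.float64(-0.034), 496), (np.float64(-0.03), 481), (np.float64(-0.026), 460), (np.float64(-0.022), 493), (np.float64(-0.018), 476), (np.float64(-0.014), 475), (np.float64(-0.01), 476), (np.float64(-0.006), 475), (np.float64(-0.002), 490), (np.float64(0.002), 472), (np.float64(0.006), 459), (np.float64(0.01), 43), (np.float64(0.014), 157), (np.float64(0.018), 472), (np.float64(0.022), 472), (np.float64(0.026), 475), (np.float64(0.03), 466), (np.float64(0.034), 473), (np.float64(0.038), 193), (np
[... 297 characters left out ...]
8 [0.00975045 0.01460328]
[(np.float64(-0.212), 6), (np.float64(-0.209), 72), (np.float64(-0.206), 212), (np.float64(-0.167), 65), (np.float64(-0.164), 47), (np.float64(-0.161), 70), (np.float64(-0.158), 70), (np.float64(-0.155), 185), (np.float64(-0.152), 9)]
floor z 0.539650403577154 fiddle z 0.02611550443411243
knob [ 0.66202931 -0.11762326  0.07668751] ((0.6623411178588867, -0.11873587965965271), (0.026042360812425613, 0.060552146285772324), 46.836753845214844) 135.69563688144174
tin [0.4268 0.0394 0.0303] [0.4273 0.0398 0.0608]
tin [ 0.4337 -0.0574  0.0303] [ 0.4338 -0.0565  0.0608]
tin [ 0.4315 -0.153   0.0298] [ 0.4407 -0.1502  0.0608]
mill z 0.14033640183051255 [0.7672 0.0291 0.0255]
```

```bash
cat >> m.py <<'E'
YAW=.0245; D=np.array([-np.sin(YAW),np.cos(YAW)]); E=np.array([np.cos(YAW),np.sin(YAW)]); C0=np.array([.5846,.0152]); STOP=-.204
def ch(s,off=0.): return C0+s*D+off*E
def toch(p): d=np.asarray(p)[:2]-C0; return np.array([d@E,d@D])
def turn(dphi,step=.6):   # pure rotation about vertical, + = ccw from above
    n=int(np.ceil(abs(dphi)/step)); q=np.array(current_joint_pos())
    for i in range(n): goto_joints(q-np.array([0,0,0,0,0,dphi*(i+1)/n]))
def stat(m=""): print(m,"t%.1f"%current_clock(),"p",np.round(current_position(),4),"F",np.round(current_force(),1),"Mz %.2f"%current_torque()[2],"gap %.4f"%current_finger_gap(),"gf %.1f"%current_grip_force(),"j6 %.2f"%current_joint_pos()[5])
E
python3 - <<'E'
from m import *
phi=np.radians(45.7-180); k=[.662,-.1185]
move_gripper(.05)
move_ptp([*k,.16],quat(phi)); stat()
servo_line([*k,.067],rate=.12,contact_N=8); stat("down")
move_gripper(0); stat("grip")
turn(3.64,1.3); stat("turned")
p=current_position(); d=(.06+.03)-toch(p)[1]; print("slide",d)
tgt=p[:2]+d*D; servo_line([*tgt,p[2]],rate=.12); stat("slid")
move_gripper(.05); stat("open")
servo_line([*tgt,.16],rate=.3)
move_ptp([.50,.0,.42],quat(YAW)); stat()
c=capture("wrist"); cv2.imwrite("pics/w2.png",c["image"]); np.savez("w2.npz",**c)
E
```

```text
t7.3 p [ 0.6623 -0.1184  0.1605] F [-0.5 -0.7  0.4] Mz 0.00 gap 0.0501 gf 0.0 j6 2.06
down t8.2 p [ 0.6628 -0.1187  0.0678] F [ 0.9 -0.3  0.2] Mz -0.01 gap 0.0498 gf 0.0 j6 2.06
grip t9.1 p [ 0.662  -0.1185  0.0669] F [-0.7 -0.2 -0.6] Mz -0.03 gap 0.0006 gf 0.0 j6 2.06
turned t12.4 p [ 0.6619 -0.1185  0.067 ] F [-0.5  0.4  0.2] Mz -0.05 gap 0.0007 gf 0.0 j6 -1.57
slide 0.225548190822445
slid t14.4 p [0.6565 0.1064 0.067 ] F [0.4 0.3 0.9] Mz 0.01 gap 0.0006 gf 0.0 j6 -1.24
open t15.3 p [0.6564 0.107  0.067 ] F [-0.4  0.2 -0. ] Mz -0.01 gap 0.0502 gf 0.0 j6 -1.24
 t17.0 p [4.999e-01 2.000e-04 4.183e-01] F [ 0.8 -0.6 -0.4] Mz -0.03 gap 0.0502 gf 0.0 j6 -0.16
```

View pics/w2.png

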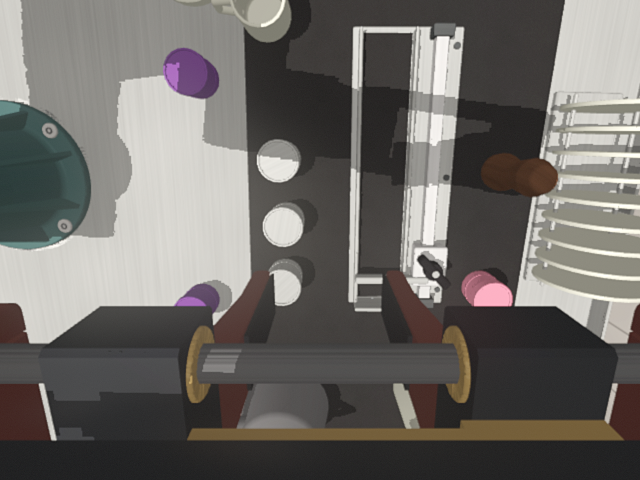

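Wrist view: knob at (430,268) and the bar are unmoved. The pads closed above the wing (gap 0.6 mm), so I need to go lower. I'll also turn in two grips so that the body stays clear of the pepper mill.

Run:
```python
from m import *
phi=np.radians(45.7-180); k=[.662,-.1185]
move_ptp([*k,.16],quat(phi))
servo_line([*k,.051],rate=.12,contact_N=8); stat("down")
move_gripper(0); stat("grip")
if current_finger_gap()>.008:
    turn(2.09,.7); stat("turned")
    move_gripper(.05); servo_line([*k,.13],rate=.3)
    move_gripper(.088)
    P=None
    move_ptp([.60,-.16,.36],quat(YAW)); stat()
    c=capture("wrist"); np.savez("w3.npz",**c); cv2.imwrite("pics/w3.png",c["image"])
    P,u,v=cloud(c)
    T=P[(abs(P[:,0]-.662)<.045)&(abs(P[:,1]+.118)<.045)&(P[:,2]>.07)&(P[:,2]<.09)]
    e=np.linalg.eigh(np.cov(T[:,:2].T))[1][:,1]; print("knob",len(T),T.mean(0),cv2.minAreaRect(T[:,:2].astype(np.float32)),np.degrees(np.arctan2(e[1],e[0])))
```

```text
down t20.1 p [ 0.6628 -0.1187  0.0518] F [ 0.6 -0.3 -0.2] Mz -0.04 gap 0.0499 gf 0.0 j6 2.06
grip t20.7 p [ 0.662  -0.1185  0.0511] F [-1.2 -0.8  1.5] Mz 0.04 gap 0.0146 gf 30.0 j6 2.06
turned t22.8 p [ 0.6622 -0.1185  0.0509] F [ 2.7 -1.5 -5.2] Mz 0.01 gap 0.0146 gf 30.0 j6 -0.02
 t25.7 p [ 0.5996 -0.1596  0.3584] F [-0.7  1.3 -0.9] Mz -0.03 gap 0.0882 gf 0.0 j6 -0.40
knob 743 [ 0.66234924 -0.11852642  0.07673384] ((0.6628084182739258, -0.11918528378009796), (0.06015699356794357, 0.027393896132707596), 89.10435485839844) 75.22379781339073
```

Run:
```python
from m import *
phi=np.radians(75.3); k=[.6624,-.1188]
move_ptp([*k,.13],quat(phi))
servo_line([*k,.051],rate=.12,contact_N=8); stat("down")
move_gripper(0); stat("grip")
p=current_position(); d=.09-toch(p)[1]
tgt=p[:2]+d*D; servo_line([*tgt,p[2]],rate=.12); stat("slid")
move_gripper(.088); servo_line([*tgt,.15],rate=.3)
move_ptp([.50,.0,.42],quat(YAW)); stat()
c=capture("wrist"); cv2.imwrite("pics/w4.png",c["image"]); np.savez("w4.npz",**c)
P,u,v=cloud(c)
T=P[(abs(P[:,0]-tgt[0])<.045)&(abs(P[:,1]-tgt[1])<.045)&(P[:,2]>.07)&(P[:,2]<.09)]
e=np.linalg.eigh(np.cov(T[:,:2].T))[1][:,1]; print("knob",len(T),T.mean(0),np.degrees(np.arctan2(e[1],e[0])),toch(T.mean(0)))
for x,y in ((.427,.04),(.433,-.057),(.431,-.154)):
    T=P[(np.hypot(P[:,0]-x,P[:,1]-y)<.06)&(P[:,2]>.055)&(P[:,2]<.07)]; print("tin",fitc(T),T.mean(0).round(4))
```

```text
down t27.6 p [ 0.6631 -0.119   0.0518] F [-0.1 -0.   0.4] Mz 0.01 gap 0.0879 gf 0.0 j6 -1.59
grip t28.2 p [ 0.6628 -0.1188  0.0515] F [0.1 0.8 3. ] Mz -0.04 gap 0.0612 gf 30.0 j6 -1.59
slid t30.2 p [0.6574 0.107  0.0515] F [2.2 1.2 4. ] Mz 0.04 gap 0.0617 gf 30.0 j6 -1.26
 t32.5 p [4.999e-01 2.000e-04 4.183e-01] F [0.6 0.2 0.6] Mz 0.05 gap 0.0879 gf 0.0 j6 -0.16
knob 664 [0.65624054 0.10643589 0.07662448] 74.84970031323088 [0.0738541  0.08945349]
tin [0.4271 0.0393 0.0299] [0.4271 0.0397 0.0608]
tin [ 0.4087 -0.0938  0.0298] [ 0.412  -0.0884  0.0607]
tin [ 0.4259 -0.1389  0.046 ] [ 0.4263 -0.1408  0.0608]
```

View pics/w4.png

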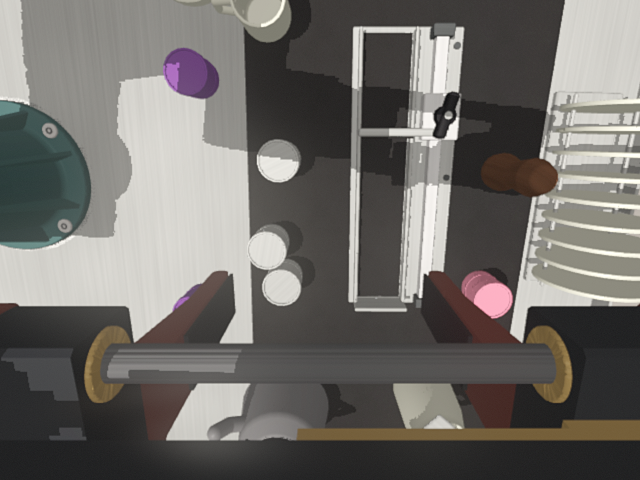

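The bar is back. One tin was knocked: the middle one is now at (267,250), about (0.409,-0.094). Placing the tins now.

```bash
cat > place.py <<'E'
from m import *
def put(xy,s):
    q=quat(YAW); move_gripper(.086)
    move_ptp([*xy,.13],q)
    servo_line([*xy,.027],rate=.15,contact_N=10); move_gripper(0); stat("grip")
    if abs(current_finger_gap()-.06)>.004: return False
    servo_line([*xy,.15],rate=.25); stat("up")
    if current_grip_force()<5: move_gripper(0)
    g=ch(s); move_ptp([*g,.15],q); stat("over")
    if abs(current_finger_gap()-.06)>.004: return False
    servo_line([*g,.06],rate=.25)
    hit=servo_line([*g,.0325],rate=.08,contact_N=6); stat("put %s"%hit)
    if current_position()[2]>.045: return False
    move_gripper(.082); servo_line([*g,.14],rate=.3)
    return True
E
python3 - <<'E'
from place import *
ok=put((.427,.0393),-.171) and put((.409,-.0938),-.109)
print(ok)
move_ptp([.47,-.02,.42],quat(YAW))
c=capture("wrist"); cv2.imwrite("pics/w5.png",c["image"]); np.savez("w5.npz",**c)
P,u,v=cloud(c); T=P[(P[:,2]>.056)&(P[:,2]<.067)&(P[:,0]>.38)&(P[:,0]<.48)&(P[:,1]>-.22)&(P[:,1]<-.10)]; print("tin",fitc(T),T.mean(0),len(T))
T=P[(P[:,2]>.061)&(P[:,2]<.073)&(P[:,0]>.54)&(P[:,0]<.63)&(P[:,1]<.1)&(P[:,1]>-.22)]
t=np.array([toch(p) for p in T]); print(len(t),t.min(0),t.max(0),np.median(T[:,2])); stat()
E
```

```text
grip t35.4 p [0.4271 0.0393 0.0274] F [-1.1 -0.2  7.1] Mz 0.01 gap 0.0592 gf 30.0 j6 -0.09
up t36.0 p [0.4263 0.0394 0.1493] F [ 0.1 -0.4 -1.4] Mz -0.03 gap 0.0594 gf 30.0 j6 -0.09
over t37.0 p [ 0.5871 -0.1543  0.1488] F [-0.  -0.3 -1.9] Mz -0.01 gap 0.0596 gf 30.0 j6 -0.40
put True t37.9 p [ 0.5899 -0.1558  0.0323] F [0.1 0.8 1.1] Mz 0.03 gap 0.0594 gf 30.0 j6 -0.40
grip t41.4 p [ 0.4091 -0.0939  0.0274] F [-1.3 -0.3  7.2] Mz 0.01 gap 0.0596 gf 30.0 j6 -0.41
up t42.1 p [ 0.4084 -0.0936  0.1494] F [ 0.2 -0.  -2.5] Mz -0.02 gap 0.0596 gf 30.0 j6 -0.41
over t42.8 p [ 0.5846 -0.0932  0.1479] F [-0.8  0.6 -1.7] Mz -0.02 gap 0.0592 gf 30.0 j6 -0.30
put True t43.7 p [ 0.5884 -0.0939  0.0326] F [0.6 0.6 2.4] Mz 0.04 gap 0.0594 gf 30.0 j6 -0.30
True
tin [ 0.4303 -0.1535  0.0303] [ 0.43083984 -0.15288815  0.06089893] 1134
2299 [-0.02869145 -0.20144983] [ 0.03044794 -0.07981497] 0.06666528126988844
 t46.0 p [ 0.4699 -0.0202  0.4179] F [-0.6 -0.6  0. ] Mz 0.05 gap 0.0816 gf 0.0 j6 -0.21
```

View pics/w5.png

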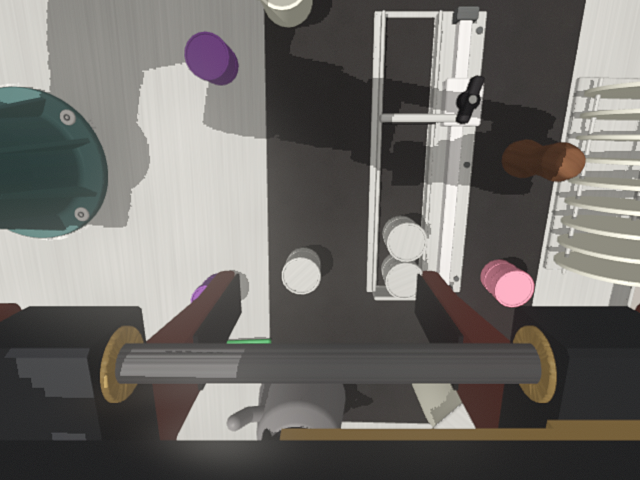

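Two tins stand in the channel at (404,240) and (403,280), tops at 67 mm. Next is the third tin, at (302,272), then the bar.

Run:
```python
from place import *
if not put((.4305,-.1533),-.047): raise SystemExit("fail")
move_gripper(.088); k=ch(.0895,.0745); phi=np.radians(75.0)
move_ptp([*k,.15],quat(phi))
servo_line([*k,.052],rate=.15,contact_N=8); stat("down")
move_gripper(0); stat("grip")
p=current_position(); t1=p[:2]+(.014-toch(p)[1])*D
servo_line([*t1,p[2]],rate=.1); stat("near")
p=current_position(); t2=p[:2]-.022*D
h=servo_line([*t2,p[2]],rate=.02,contact_N=10); stat("push %s"%h); print(toch(current_position()))
turn(-.46,.3); stat("turned"); print(toch(current_position()))
```

```text
grip t48.9 p [ 0.4308 -0.1535  0.0274] F [-1.2  0.5  6. ] Mz 0.00 gap 0.0594 gf 30.0 j6 -0.52
up t49.6 p [ 0.4299 -0.153   0.1492] F [ 0.  -0.6 -1.9] Mz -0.04 gap 0.0591 gf 30.0 j6 -0.52
over t50.4 p [ 0.5838 -0.0322  0.1485] F [-0.9 -0.5 -0.8] Mz -0.05 gap 0.0594 gf 30.0 j6 -0.20
put True t51.3 p [ 0.5871 -0.0321  0.0327] F [1.8 0.  2.6] Mz 0.02 gap 0.0593 gf 30.0 j6 -0.20
down t54.5 p [0.6576 0.1063 0.0528] F [-0.5  0.1  1.2] Mz 0.05 gap 0.0881 gf 0.0 j6 -1.25
grip t55.0 p [0.6574 0.1066 0.0526] F [-0.7  0.7  3.9] Mz -0.01 gap 0.0616 gf 30.0 j6 -1.25
near t55.9 p [0.6591 0.0306 0.0526] F [-0.2 -0.9  4.9] Mz 0.01 gap 0.0617 gf 30.0 j6 -1.37
push True t56.6 p [0.6593 0.0228 0.0526] F [-0.5  1.4  3.8] Mz 0.07 gap 0.0616 gf 30.0 j6 -1.38
[0.07484196 0.00575473]
turned t57.2 p [0.6592 0.0227 0.0527] F [-1.5  0.1  5.4] Mz -0.21 gap 0.0618 gf 30.0 j6 -0.92
[0.07479783 0.00563821]
```

Run:
```python
from place import *
p=current_position(); k=p[:2]; z=p[2]
move_gripper(.088); servo_line([*k,.17],rate=.3)
c=capture("wrist")
move_gripper(.05)
w=75.0-np.degrees(.46); phi=np.radians(w+90); move_ptp([*k,.17],quat(phi))
servo_line([*k,.052],rate=.15,contact_N=8); stat("down")
move_gripper(0); stat("grip"); print(toch(current_position()))
p=current_position(); h=servo_line([*(p[:2]-.012*D),p[2]],rate=.02,contact_N=14); stat("push %s"%h); print(toch(current_position()))
turn(-1.6,.4); stat("turned"); print(toch(current_position()))
move_gripper(.06); p=current_position(); servo_line([*p[:2],.17],rate=.3)
move_ptp([.55,-.03,.40],quat(YAW))
c=capture("wrist"); np.savez("w6.npz",**c); cv2.imwrite("pics/w6.png",cv2.resize(c["image"][0:320,250:600],None,fx=1.8,fy=1.8,interpolation=2))
P,u,v=cloud(c); T=P[(abs(P[:,0]-.659)<.045)&(abs(P[:,1]-.022)<.045)&(P[:,2]>.07)&(P[:,2]<.09)]
e=np.linalg.eigh(np.cov(T[:,:2].T))[1][:,1]; print("knob",len(T),T.mean(0),np.degrees(np.arctan2(e[1],e[0])),toch(T.mean(0)))
T=P[(P[:,2]>.061)&(P[:,2]<.073)&(P[:,0]>.54)&(P[:,0]<.63)&(P[:,1]<.0)&(P[:,1]>-.22)]
t=np.array([toch(p) for p in T]); print(t.min(0),t.max(0)); hh,e=np.histogram(t[abs(t[:,0])<.004,1],bins=np.arange(-.21,-.01,.002)); print(hh)
t=np.array([toch(p) for p in P]); m=(abs(t[:,0])<.03)&(P[:,2]>.036)&(P[:,2]<.055)&(t[:,1]<.05)&(t[:,1]>-.22); hh,e=np.histogram(t[m,1],bins=np.arange(-.22,.02,.002)); print([(round(a,3),int(b)) for a,b in zip(e,hh) if b>3]); stat()
```

```text
down t61.5 p [0.6601 0.0226 0.0528] F [ 0.1 -0.9  0.7] Mz 0.01 gap 0.0496 gf 0.0 j6 -2.49
grip t62.2 p [0.659  0.023  0.0522] F [-1.9  1.5  3. ] Mz 0.05 gap 0.0147 gf 30.0 j6 -2.49
[0.07458952 0.00594487]
push True t62.5 p [0.659  0.023  0.0522] F [0.7 2.4 4.4] Mz 0.02 gap 0.0145 gf 30.0 j6 -2.50
[0.07456867 0.00601354]
turned t64.4 p [0.6589 0.0229 0.0525] F [-1.7  1.   7.1] Mz -0.02 gap 0.0143 gf 30.0 j6 -0.90
[0.07450034 0.00586078]
knob 652 [0.65836488 0.02243    0.07669454] 136.6509710936971 [0.07391986 0.00542077]
[-0.02828141 -0.20353342] [ 0.03107233 -0.02495115]
[ 0  0  0  5 10  5  5  7  8  5  5  6  7  7  7  7  5  6  8  7  6  5 10  8
  6  7 11  6  8  9  6  7  5 10  8  9  8  7 10  8  6  7  9  5  7  8  5  8
  7  6  9  5  5  9  6  8  7  6  8  7  6  8 10  6 12  6 11  7 10  8  6 11
  7  9  9  6 12  6 10  8  9  9  7 11  6 11  6  9  6  8  7  6  8  0  0  0
  0  0  0]
[(np.float64(-0.21), 21), (np.float64(-0.208), 20), (np.float64(-0.206), 44), (np.float64(-0.16), 4), (np.float64(-0.156), 5), (np.float64(-0.154), 10), (np.float64(-0.152), 9), (np.float64(-0.15), 4), (np.float64(-0.092), 5), (np.float64(-0.09), 6), (np.float64(-0.088), 4), (np.float64(-0.026), 7), (np.float64(-0.024), 73), (np.float64(-0.022), 52), (np.float64(-0.02), 42), (np.float64(-0.018), 84), (np.float64(-0.016), 42), (np.float64(-0.014), 83), (np.float64(-0.012), 41)]
 t66.8 p [ 0.5497 -0.0297  0.3975] F [-0.1  0.1  0.3] Mz 0.04 gap 0.0601 gf 0.0 j6 -0.21
```

View pics/w6.png

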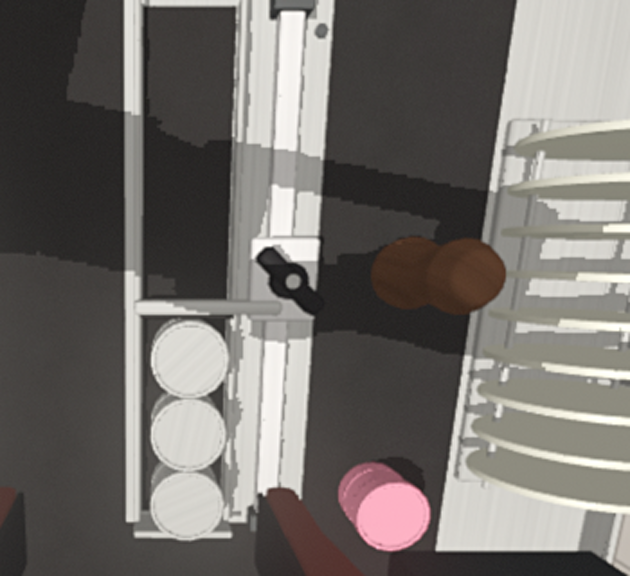

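The row of three is snug against stop and bar, and the knob sits at about 3.92 rad. On to the lock ring.

Run:
```python
from place import *
move_gripper(.088)
move_ptp([.434,.33,.40],quat(YAW))
c=capture("wrist"); np.savez("w7.npz",**c); print(-c["R"].T@c["t"])
P,u,v=cloud(c)
for lo,hi in ((.190,.1985),(.1985,.204)):
    T=P[(np.hypot(P[:,0]-.434,P[:,1]-.412)<.05)&(P[:,2]>lo)&(P[:,2]<hi)]; print(lo,len(T),fitc(T),T.mean(0))
T=P[(np.hypot(P[:,0]-.434,P[:,1]-.412)<.06)&(P[:,2]>.15)]; print(np.histogram(T[:,2],bins=np.arange(.15,.21,.003)))
x,y=proj(c,[.434,.412,.19]).round().astype(int); print(x,y); r=70
x0,y0=max(x-r,0),max(y-r,0)
cv2.imwrite("pics/w7.png",cv2.resize(c["image"][y0:y+r,x0:x+r],(600,600),interpolation=2)); print(x0,y0); stat()
for r in (.040,.045): # dark ring scan
    pass
```

```text
[0.43427187 0.39818144 0.58299109]
0.19 1858 [0.435  0.4144 0.0331] [0.43514941 0.41505856 0.19701246]
0.1985 1549 [0.4348 0.4144 0.0306] [0.43475257 0.41448758 0.2001503 ]
(array([ 199,  431,  712,  741,  725,  544,   26,    0,    9,  107,    0,
          0,    1,    2,   82, 1520, 1559,  244,    0]), array([0.15 , 0.153, 0.156, 0.159, 0.162, 0.165, 0.168, 0.171, 0.174,
       0.177, 0.18 , 0.183, 0.186, 0.189, 0.192, 0.195, 0.198, 0.201,
       0.204, 0.207]))
328 126
258 56
 t68.9 p [0.4348 0.3291 0.3999] F [ 0.2 -0.   1. ] Mz -0.01 gap 0.0879 gf 0.0 j6 0.50
```

View pics/w7.png

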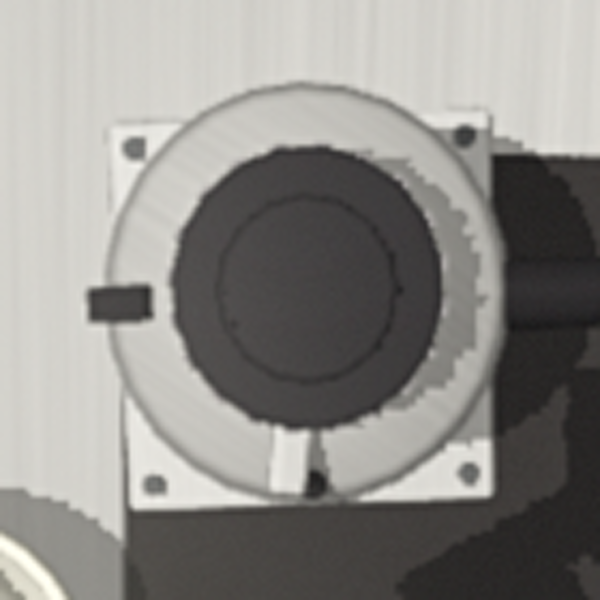

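Pointer (white) is at (290,460), just past the stud (316,485); the locked mark is at (118,302). Next: mark heights and angles.

Run:
```python
from m import *
c=np.load("w7.npz"); P,u,v=cloud(c)
def reg(x0,y0,x1,y1,n):
    f=140/600; m=(u>258+x0*f)&(u<258+x1*f)&(v>56+y0*f)&(v<56+y1*f); Q=P[m]
    m2=Q.mean(0)-[.4349,.4144,0]; print(n,len(Q),"z",np.percentile(Q[:,2],[5,50,95]).round(4),"ang",np.degrees(np.arctan2(m2[1],m2[0])).round(1),"r",np.hypot(Q[:,0]-.4349,Q[:,1]-.4144).min().round(4),np.hypot(Q[:,0]-.4349,Q[:,1]-.4144).max().round(4))
reg(95,290,148,316,"bar"); reg(274,438,304,488,"pointer"); reg(308,472,326,496,"stud")
for p in (-.5,-2.1): print(inverse_kinematics([.4349,.4144,.175],quat(p)))
```

```text
bar 72 z [0.1618 0.1652 0.1679] ang -176.6 r 0.0394 0.0521
pointer 77 z [0.1769 0.1783 0.1796] ang -94.4 r 0.0353 0.0465
stud 25 z [0.1555 0.1635 0.1646] ang -84.2 r 0.0447 0.0504
[ 6.46316789e-01  3.84478106e-01  1.54138108e+00 -4.44089210e-16
  1.21573347e+00  1.14631679e+00]
[ 6.46316789e-01  3.84478106e-01  1.54138108e+00 -4.44089210e-16
  1.21573347e+00  2.74631679e+00]
```

Run:
```python
from place import *
k=[.4349,.4144]
move_gripper(.078)
move_ptp([*k,.24],quat(np.radians(-30)))
print(servo_line([*k,.173],rate=.1,contact_N=8)); stat("down")
move_gripper(0); stat("grip")
turn(-1.30,.45); stat("turned")
for i in range(8):
    turn(-.035); sleep(.1); m=current_torque()[2]; stat(i)
    if abs(m)>.45: break
move_gripper(.078); p=current_position(); servo_line([*p[:2],.25],rate=.2)
move_ptp([.434,.33,.40],quat(YAW))
c=capture("wrist"); P,u,v=cloud(c)
T=P[(np.hypot(P[:,0]-.4349,P[:,1]-.4144)<.0475)&(np.hypot(P[:,0]-.4349,P[:,1]-.4144)>.037)&(P[:,2]>.175)&(P[:,2]<.182)]; m2=T.mean(0)-[.4349,.4144,0]; print(len(T),np.degrees(np.arctan2(m2[1],m2[0])))
a=cv2.resize(c["image"][56:196,258:398],(400,400),interpolation=2)
move_ptp([.36,-.40,.45],quat(YAW)); t=capture("top")
b=cv2.resize(t["image"][120:360,150:500],(583,400),interpolation=2)[:, :390]
cv2.imwrite("pics/w8.png",np.hstack([a,b])); stat()
for r in silhouettes("top","tin3"):
    Q,_,_=cloud(t,r["region"]); print(r["conf"],np.round(r["xy"]),np.median(Q,0).round(3) if len(Q) else 0)
```

```text
False
down t70.9 p [0.4355 0.4147 0.1738] F [ 0.3  0.3 -0.2] Mz 0.04 gap 0.0775 gf 0.0 j6 1.17
grip t71.3 p [0.4343 0.4153 0.1737] F [-4.5  3.6  4.9] Mz -0.09 gap 0.0621 gf 30.0 j6 1.17
turned t72.8 p [0.4345 0.4149 0.1737] F [-0.3 -1.   2.6] Mz -0.16 gap 0.0622 gf 30.0 j6 2.46
0 t73.1 p [0.4345 0.4149 0.1737] F [-0.5 -0.2  2.4] Mz 0.02 gap 0.0623 gf 30.0 j6 2.50
1 t73.5 p [0.4345 0.4149 0.1737] F [-1.4 -1.6  2.6] Mz -0.07 gap 0.0626 gf 30.0 j6 2.53
2 t73.8 p [0.4345 0.4149 0.1737] F [-0.4 -1.   1.7] Mz -0.15 gap 0.0621 gf 30.0 j6 2.57
3 t74.2 p [0.4345 0.4149 0.1738] F [-0.6 -1.9  2. ] Mz 0.21 gap 0.0624 gf 30.0 j6 2.60
4 t74.5 p [0.4352 0.4145 0.1738] F [ 3.8 -3.6  0.8] Mz 0.49 gap 0.0625 gf 30.0 j6 2.63
92 -176.25944742731207
 t80.1 p [ 0.3605 -0.3994  0.45  ] F [ 0.3  0.  -0.5] Mz -0.01 gap 0.0781 gf 0.0 j6 -0.99
0.9 [377. 197.] [ 0.586 -0.159  0.066]
0.82 [394. 307.] [ 0.286 -0.201  0.061]
0.75 [335. 204.] [ 0.583 -0.039  0.067]
0.73 [374. 141.] [ 0.754 -0.164  0.06 ]
0.7 [220. 342.] [0.183 0.305 0.06 ]
0.66 [269. 296.] [0.305 0.152 0.061]
0.56 [355. 198.] [ 0.584 -0.099  0.067]
```

View pics/w8.png

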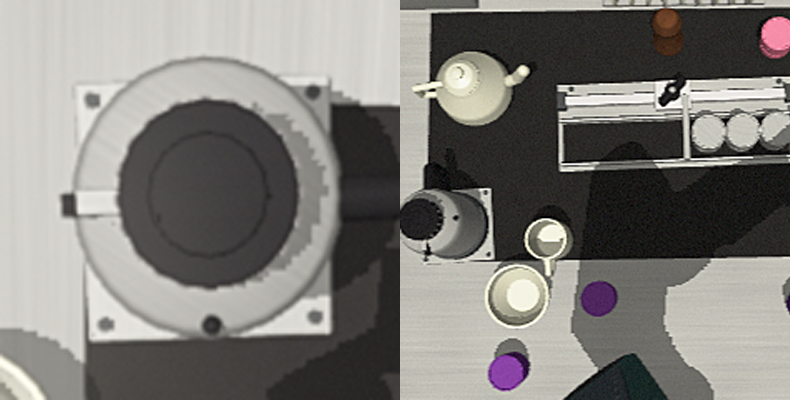

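The pointer at (95,203) lies on the locked mark, against its stop. The three tins sit in a row held by the bar, and nothing else has moved.

```bash
python3 -c "
from bench import *
print(close_job())"
```

```text
the job is handed in; nothing more can be done
None
```

The job is handed in, with no verdict returned: the camera shows all three steel tins upright in one row, held snug between stop and bar, the wing knob tightened to about 3.9 rad, and the jug's ring turned to its locked mark, with everything else left where it stood.

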